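Mixed-up jar lids in the pottery studio

TASK

The lids of the four clay jars have been mixed up: each is on a jar of another shape. Put every lid on the jar whose outline it matches, fully home on the rim and turned so that its sides or lobes line up with the jar's; the empty wooden ring is free for parking a lid on the way. Leave the jars standing where they are and do not tip any lid or jar over.

Things in the scene. Friction and masses are not known exactly. Their poses are not given: they have to be found in the camera images.
- lid_round_centre (a point): Centre of the loose round cream lid, z up, 130 g, 42 mm tall. Plate 72 mm across, 6 mm thick; on it a fin as handle, 36 mm along x, 12 mm thick along y, 30 mm tall; below it a round spigot 28 mm wide, 6 mm long. This point is in the fin's middle, 15 mm above the plate's top, 27 mm above the spigot's foot. Starts on another jar.
- lid_square_centre (a point): Centre of the loose square cream lid, z up, 130 g, 42 mm tall. Plate 62 x 62 mm, sides along its x and y, 6 mm thick; on it a fin as handle, 36 mm along x, 12 mm thick along y, 30 mm tall; below it a round spigot 28 mm wide, 6 mm long. This point is in the fin's middle, 15 mm above the plate's top, 27 mm above the spigot's foot. Starts on another jar.
- lid_oblong_centre (a point): Centre of the loose oblong (rectangular) cream lid, z up, 130 g, 42 mm tall. Plate 96 mm along its x by 54 mm along its y, 6 mm thick; on it a fin as handle, 36 mm along x, 12 mm thick along y, 30 mm tall; below it a round spigot 28 mm wide, 6 mm long. This point is in the fin's middle, 15 mm above the plate's top, 27 mm above the spigot's foot. Starts on another jar.
- lid_lobed_centre (a point): Centre of the loose four-lobed (clover-shaped) cream lid, z up, 130 g, 42 mm tall. Plate 82 mm across opposite lobes (along its x and y), 6 mm thick; on it a fin as handle, 36 mm along x, 12 mm thick along y, 30 mm tall; below it a round spigot 28 mm wide, 6 mm long. This point is in the fin's middle, 15 mm above the plate's top, 27 mm above the spigot's foot. Starts on another jar.
- jar_round: Loose brown clay jar, round body 100 mm across at the belly, 66 mm high, 0.8 kg. Origin: centre of its underside, z up. Round neck 54 mm wide, mouth 44 mm wide, flat rim 80 mm above the origin (all four alike). A lid fully home rests flat on the rim, its centre 101 mm above the origin.
- jar_square: Loose brown clay jar, square body 88 x 88 mm, sides along its x and y, 66 mm high, 0.8 kg. Origin: centre of its underside, z up. Round neck 54 mm wide, mouth 44 mm wide, flat rim 80 mm above the origin (all four alike). A lid fully home rests flat on the rim, its centre 101 mm above the origin.
- jar_oblong: Loose brown clay jar, oblong (rectangular) body 124 mm along its x by 68 mm along its y, 66 mm high, 0.8 kg. Origin: centre of its underside, z up. Round neck 54 mm wide, mouth 44 mm wide, flat rim 80 mm above the origin (all four alike). A lid fully home rests flat on the rim, its centre 101 mm above the origin.
- jar_lobed: Loose brown clay jar, four-lobed (clover-shaped) body 102 mm across opposite lobes, which lie along its x and y, 66 mm high, 0.8 kg. Origin: centre of its underside, z up. Round neck 54 mm wide, mouth 44 mm wide, flat rim 80 mm above the origin (all four alike). A lid fully home rests flat on the rim, its centre 101 mm above the origin.
- ring_stand: Low wooden ring standing free on the bench, 76 mm across, bore 48 mm, 25 mm high, origin at the centre of its underside: an empty spot where one lid can be parked (its plate rests on the ring, its centre then 46 mm above the ring's origin). Loose, about 0.3 kg.
Not all that is in view belongs to the job. Leave any pink or yellow look-alike of the part that bears lid_oblong_centre alone. What is shaped like the part that bears lid_square_centre but orange is not meant.

How it is judged:
By the outcome, as a careful person would: the job done as asked, in the order asked, and still so for the second after the job is handed in, with the robot touching nothing.
It also fails if it takes over 131 s, if anything falls off the work surface, if the arm or the gripper's body presses on something with over 40 N, if the wrist force passes 120 N, or if a joint passes its speed limit or range.

ROBOT

A 7-joint arm with a two-finger parallel gripper is mounted at the origin on the work surface. World frame = base frame: x ahead of the robot, y to its left, z up, the work surface at z = 0. Lengths are in mm, angles in rad, forces in N, time in s.
With the tool pointing down it reaches from about 400 to 850 mm from the base axis. Payload 6.9 kg.
Tool frame: the origin (TCP) lies at the very end of the fingers, on their centre line; the grasp point (between the pads) lies 19 mm behind it; z points along the fingers, y is the line along which they close (so a half turn about z gives the same grasp; the last joint's range is limited). The gripper opens to 85 mm and grips with 20 to 120 N. Pads are 22 mm wide; open, the fingers measure 114 mm over their backs; the gripper's body (76 mm by 85 mm) begins 54 mm behind the grasp point. The pads swing forward as they close: fully open they stand 13 mm farther back than shut.
Start: joints at [1.286, 0.507, -0.238, 1.5, 0.126, 1.149, -0.155], TCP at [238.05, -577.878, 231.275] pointing down, gripper open.
Joint ranges: [-3.08, 3.08], [-0.24, 2.05], [-1.43, 1.35], [0, 2.5], [-1.52, 4.66], [0.17, 1.96], [-2.89, 2.89]. Speed limits (rad/s): [2.39, 2.39, 3.14, 3.14, 3.14, 3.14, 3.14].

INTERFACE

Orientations are given as a rotation vector (axis times angle).
In Python, from rig import bot gives the robot as it stands.
- The arm moves only by the tool apply_moves, never from a script. Its argument "targets" is a list of rows, each a list of 3 entries, a list of its own where there are three numbers: the shift along the world's x, y, z in units of 40 mm (1.0 is 40 mm), then the turn, a rotation vector about the world's x, y, z in units of 6 degrees (1.0 is 6 degrees), then the opening, from -1 (shut) to 1 (fully open). In form: [[[x, y, z], [ax, ay, az], grip], ...]. A call has 1 to 12 rows; each row shifts and turns the commanded pose from where the row before left it; what a row does not reach is not made up. A row lasts 1/12 s, in which the tool goes at most 41.7 mm and 7.16 degrees, less where a joint would pass 70% of its speed; a pose out of reach is approached as far as the arm can. A call is refused whole if a number of a shift passes 1 or a number of a turn 1, either way. A call with a gripper value outside its range is refused whole. The fingers move at their own pace and stop on an object; "grip_force" is the grip in N (left out, the last holds). Time passes only in rows, so rows that do not move let the fingers close. It gives the time, the measured TCP pose, the force, the opening and the grip force at its end, in the units of the state.
- bot.observe(): the state, without advancing time (a new reading comes with each control period).
- bot.get_image(name): name is "side" or "top"; returns the picture (384x512x3 uint8, red, green, blue); there is no depth.
- bot.camera_params(name): a dict with "intrinsics" (3x3 intrinsics, pixels), "distortion" ([k1, k2, p1, p2, k3] as OpenCV has them; the pictures are not rectified), "R" (3x3) and "t" (3): a world point X has camera coordinates R X + t. Camera axes: x right, y down, z forward; pixel columns grow to the right and rows downward; lengths in mm; the calibration is good to about 2 mm. A picture is of the moment at which its call begins. camera_params takes no time and is no camera call.
- bot.sign_off(): hands the job in; it is judged then, once.
The state is a dict: "t": time; "joints": joint angles; "qvel": joint speeds; "tau": joint torques, N m; "ee_pos": TCP position; "orientation": TCP orientation; "ft_force": force on the tool from outside, world axes, zero at the start; "torque": the same for the moment, N m; "gripper_width": finger opening in mm; "grasp_force": force on a finger pad.
Only numpy, scipy, OpenCV 4.12 (cv2) and the standard library are available. Lean on these libraries where they do the work, as an engineer would, in place of code of your own. Each camera call takes 0.05 s, during which the arm holds its last target. There are 200 camera calls.

## Working session

There is one attempt and no reset: what is moved stays moved. The work goes in short steps, Python scripts to look and compute and a tool call to move; the robot and the scene stay as the last step left them, time stands still between calls to the robot, and variables do not carry over. Pictures are saved under pics/ and viewed, at most 14 in all, crops included, and the job is handed in when it is done.

Besides the shell and the picture viewer there is one more tool, called after "Request:" by a JSON object that holds its "op" and its "data", one argument or row to a line. apply_moves: Moves the arm, as the interface text tells. Its arguments: {"type":"object","properties":{"targets":{"type":"array"},"grip_force":{"type":"number"}},"required":["targets"]}

```bash
ls; mkdir -p pics; python3 - <<'E'
from rig import bot
import cv2
s=bot.observe(); print(s)
for n in("top","side"):
    im=bot.get_image(n); cv2.imwrite(f"pics/{n}0.png",im[...,::-1])
    p=bot.camera_params(n); print(n,p)
E
```

```text
pics
{'t': 0.0, 'joints': array([ 1.28555001,  0.50834636, -0.23750657,  1.50114811,  0.12571292,
        1.14893753, -0.15477493]), 'qvel': array([-0.00046172, -0.00051399,  0.00064699,  0.00074544,  0.00032851,
       -0.00067284,  0.00111721]), 'tau': array([-3.90083433e-04, -6.20593357e+01, -2.18673594e+00, -2.49656296e+01,
        1.27035260e-02,  1.19361296e-02,  2.45636267e-05]), 'ee_pos': array([ 237.76202327, -577.44233794,  230.41850435]), 'orientation': array([-3.08004770e+00, -6.09587527e-01,  6.56521002e-04]), 'ft_force': array([-0.90125931, -0.21396864,  0.12119815]), 'torque': array([0.01699602, 0.02193809, 0.05929287]), 'grasp_force': 0.0, 'gripper_width': 85.44057399192205}
top {'intrinsics': array([[382.19727626,   0.        , 260.81096933],
       [  0.        , 382.19727626, 188.53895291],
       [  0.        ,   0.        ,   1.        ]]), 'distortion': array([-0.06128605,  0.        ,  0.        ,  0.        ,  0.        ]), 'R': array([[ 0.01048067, -0.99994115, -0.00280087],
       [-0.99222576, -0.01005235, -0.12404432],
       [ 0.12400887,  0.00407917, -0.99227273]]), 't': array([  -4.70371138,  499.3110337 , 1221.54837223])}
side {'intrinsics': array([[403.08698299,   0.        , 247.47998275],
       [  0.        , 403.08698299, 184.78446535],
       [  0.        ,   0.        ,   1.        ]]), 'distortion': array([-0.04211339,  0.        ,  0.        ,  0.        ,  0.        ]), 'R': array([[-0.84237195, -0.53881596, -0.00931962],
       [-0.27427236,  0.44354909, -0.85325194],
       [ 0.46387947, -0.71619939, -0.52141564]]), 't': array([ 455.83574133,  217.64251003, 1144.51891065])}
```

View pics/top0.png

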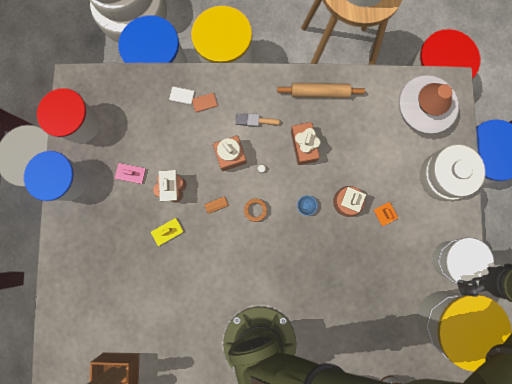

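View pics/side0.png

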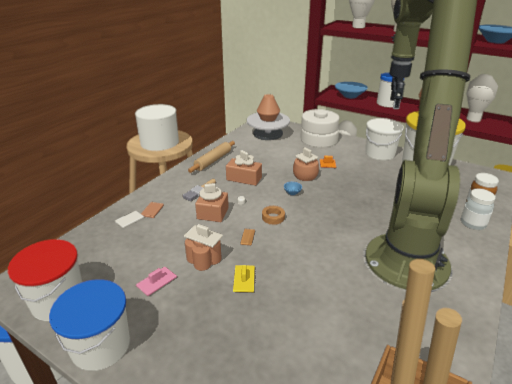

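```bash
cat > h.py <<'E'
import numpy as np, cv2
from rig import bot
P={n:bot.camera_params(n) for n in("top","side")}
def ray(n,uv):
    p=P[n]; q=cv2.undistortPoints(np.array(uv,float).reshape(-1,1,2),p["intrinsics"],p["distortion"])[:,0]
    d=np.c_[q,np.ones(len(q))]@p["R"]; return -p["R"].T@p["t"],d
def plane(n,uv,z):
    c,d=ray(n,uv); return c+d*((z-c[2])/d[:,2])[:,None]
def tri(uvt,uvs):
    c1,d1=ray("top",[uvt]);c2,d2=ray("side",[uvs]);d1=d1[0];d2=d2[0]
    s=np.linalg.lstsq(np.c_[d1,-d2],c2-c1,rcond=None)[0]
    a=c1+s[0]*d1;b=c2+s[1]*d2
    return (a+b)/2,np.linalg.norm(a-b)
def proj(n,X):
    p=P[n]; return cv2.projectPoints(np.array(X,float).reshape(-1,1,3),cv2.Rodrigues(p["R"])[0],p["t"],p["intrinsics"],p["distortion"])[0][:,0]
def img(n): return cv2.cvtColor(bot.get_image(n),cv2.COLOR_RGB2BGR)
E
python3 - <<'E'
import cv2,numpy as np
a=cv2.imread("pics/top0.png")
t=[a[y-26:y+26,x-35:x+35] for x,y in((230,152),(306,143),(168,186),(351,200))]
m=np.vstack([np.hstack(t[:2]),np.hstack(t[2:])])
cv2.imwrite("pics/c1.png",cv2.resize(m,None,fx=5.7,fy=5.7,interpolation=cv2.INTER_CUBIC))
b=cv2.imread("pics/side0.png")
t=[b[y-30:y+30,x-40:x+40] for x,y in((212,200),(244,168),(204,246),(306,165))]
m=np.vstack([np.hstack(t[:2]),np.hstack(t[2:])])
cv2.imwrite("pics/c2.png",cv2.resize(m,None,fx=5,fy=5,interpolation=cv2.INTER_CUBIC))
E
```

```text
(no output)
```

View pics/c1.png

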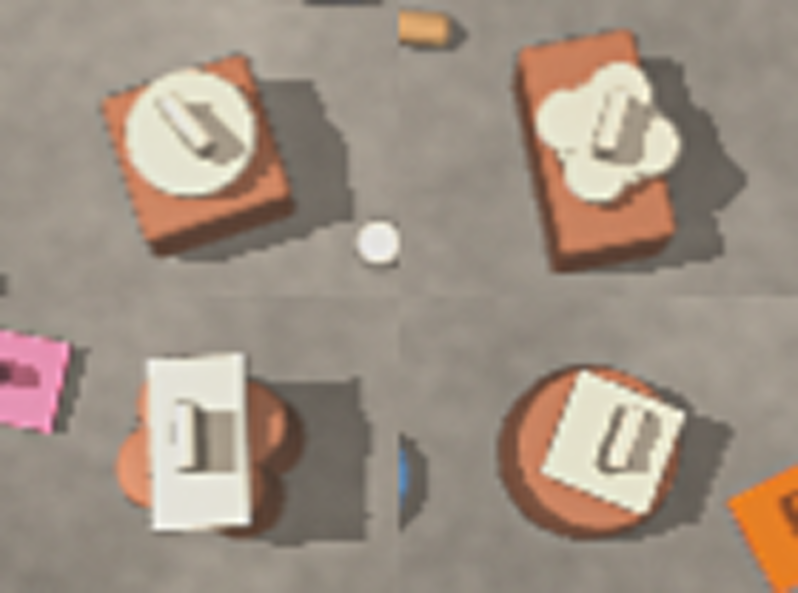

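View pics/c2.png

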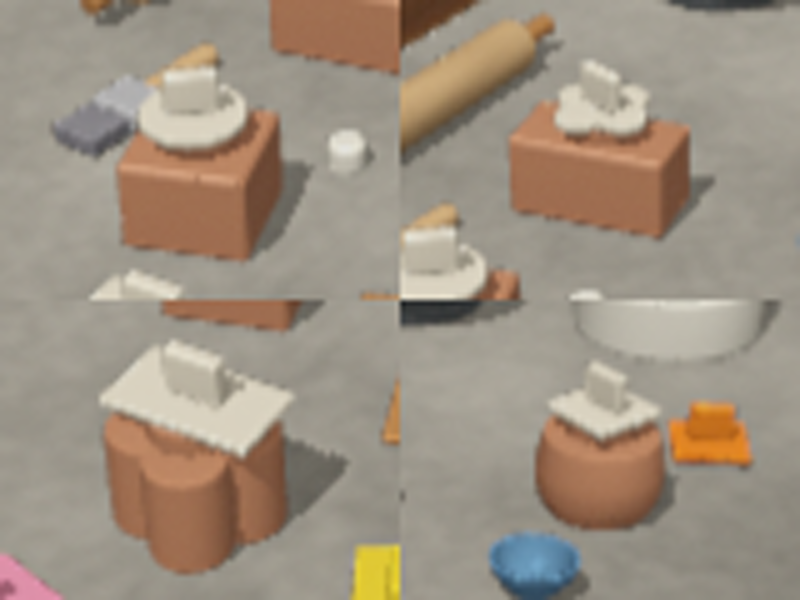

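```bash
cat >> h.py <<'E'
def masks(a):
    h=cv2.cvtColor(a,cv2.COLOR_BGR2HSV);H,S,V=[h[...,i].astype(int) for i in range(3)]
    cream=(S<60)&(V>165)&(H>12)&(H<45)
    brown=(H<14)&(S>95)&(V>60)
    return cream,brown,V
def blob(m,x,y,r):
    k=np.zeros(m.shape,np.uint8); k[y-r:y+r,x-r:x+r]=m[y-r:y+r,x-r:x+r]
    c,_=cv2.findContours(k,cv2.RETR_EXTERNAL,cv2.CHAIN_APPROX_NONE)
    return max(c,key=cv2.contourArea)[:,0].astype(float)
def rect(c,n,z):
    p=plane(n,c,z)[:,:2].astype(np.float32)
    (cx,cy),(w,hh),a=cv2.minAreaRect(p)
    return np.round([cx,cy,w,hh,a if w>=hh else a-90],1)   # angle of the long side from world x
E
python3 - <<'E'
from h import *
a=cv2.imread("pics/top0.png"); cr,br,V=masks(a)
it=dict(sq=(230,152),ob=(306,143),lo=(168,186),ro=(351,200))
for k,(x,y) in it.items():
    c=blob(cr,x,y,26); print(k,"lid",rect(c,"top",86), cv2.minEnclosingCircle(plane("top",c,86)[:,:2].astype(np.float32)))
    w=np.zeros(V.shape,bool); w[y-26:y+26,x-26:x+26]=1
    v=V[br&w].astype(np.uint8); th,_=cv2.threshold(v,0,255,cv2.THRESH_OTSU)
    ys,xs=np.nonzero(br&w&(V>th)); ya,xa=np.nonzero(br&w)
    print("  jar thr",th,rect(np.c_[xs,ys].astype(float),"top",66),"all",rect(np.c_[xa,ya].astype(float),"top",66))
h=cv2.cvtColor(a,cv2.COLOR_BGR2HSV)
m=(h[...,0]<20)&(h[...,1]>100); c=blob(m,256,210,17); print("ring",rect(c,"top",25))
T=dict(round=((227.8,147.2),(209.8,184.4)),lobed=((308.2,138.4),(244.4,152.2)),obl=((165.6,184.6),(203,226)),sq=((356.5,198.7),(307.6,149.2)))
for k,(u,s) in T.items(): print(k,tri(np.array(u)-.4,np.array(s)-.4))
f=(np.array([(168,98),(205,148)])+.5)/5.7-.5+[195,126]
print("round fin ends",plane("top",f,116))
E
```

```text
sq lid [639.6  95.5 107.8 124.4 -89.5] ((650.2813110351562, 92.41026306152344), 69.51394653320312)
  jar thr 154.0 [615.3 105.6  84.7  85.  -70.7] all [610.1 103.2  96.1  86.   19.4]
ob lid [ 650.5 -146.    66.4   67.   -61.9] ((651.067626953125, -146.16314697265625), 39.890872955322266)
  jar thr 152.0 [ 650.8 -141.7  121.6   65.4   11.8] all [ 645.9 -140.1  130.8   72.9   12.1]
lo lid [501.6 295.5  97.9  55.3   4.7] ((501.82733154296875, 295.69720458984375), 54.19771194458008)
  jar thr 161.0 [495.1 300.3  87.7  63.3  80.7] all [500.  292.9  95.6  84.1  73.5]
ro lid [ 462.  -289.4   61.8   61.6   67.8] ((462.20538330078125, -288.9819641113281), 41.372047424316406)
  jar thr 158.0 [ 459.3 -304.8  125.4   86.8   88.3] all [ 459.8 -299.5   92.7  134.1  -89.5]
ring [429.3  18.8  72.1  72.    0.6]
round (array([618.36144222, 105.12056244, 113.96617293]), np.float64(0.4393635584914557))
lobed (array([ 648.48918374, -144.84905093,  114.33426199]), np.float64(1.19724538187204))
obl (array([498.75157209, 293.62172351, 116.24225383]), np.float64(0.9028844160039344))
sq (array([ 461.53233908, -292.09870943,  112.97408034]), np.float64(0.8907469436732205))
round fin ends [[630.75779975 115.70923261 116.        ]
 [603.11528544  94.93637318 116.        ]]
```

Request:
{"op": "apply_moves", "data": {
  "targets": [
    [[0.51,0.655,0],[0,0,-0.675],0],
    [[0.51,0.655,0],[0,0,-0.675],0],
    [[0.51,0.655,0],[0,0,-0.675],0],
    [[0.51,0.655,-0.2],[0,0,-0.675],0],
    [[0.51,0.655,-0.2],[0,0,-0.675],0],
    [[0.51,0.655,-0.2],[0,0,-0.675],0],
    [[0.51,0.655,-0.3],[0,0,-0.675],0],
    [[0.51,0.655,-0.3],[0,0,-0.675],0],
    [[0.51,0.655,-0.3],[0,0,-0.675],0],
    [[0.51,0.655,-0.3],[0,0,-0.675],0],
    [[0.51,0.655,-0.2],[0,0,-0.675],0],
    [[0,0,0],[0,0,0],0]
  ],
  "grip_force": 40
}}

```text
t: 1.1
ee_pos: [466.7, -281.6, 149.4]
orientation: [-3.079, 0.594, 0.001]
ft_force: [0.3, 0.6, 0.5]
gripper_width: 42.7
grasp_force: 0.0
```

```bash
cat >> h.py <<'E'
from scipy.spatial.transform import Rotation as Ro
def to(x,y,z,fin,loud=True):
    s=bot.observe(); p=s["ee_pos"]; X=Ro.from_rotvec(s["orientation"]).as_matrix()
    th=np.degrees(np.arctan2(X[1,0],X[0,0])); d=(fin-th+90)%180-90
    print("t %.2f pos %s yaw %.1f tilt %s w %.1f gf %.1f F %s j7 %.2f"%(s["t"],p.round(1),th,(X[:,2]).round(3),s["gripper_width"],s["grasp_force"],s["ft_force"].round(1),s["joints"][6]))
    print("units",((np.array([x,y,z])-p)/40).round(3),"turn",round(d/6,2))
E
python3 -c "
from h import *
to(462,-289.5,89,-22.2)"
```

```text
t 1.10 pos [ 466.7 -281.6  149.4] yaw -21.8 tilt [ 0.     0.006 -1.   ] w 42.7 gf 0.0 F [0.3 0.6 0.5] j7 -1.50
units [-0.116 -0.198 -1.51 ] turn -0.06
```

Request:
{"op": "apply_moves", "data": {
  "targets": [
    [[0,0,0],[0,0,0],0],
    [[0,0,0],[0,0,0],0],
    [[0,0,0],[0,0,0],0]
  ]
}}

```text
t: 1.35
ee_pos: [461.6, -291.0, 151.4]
orientation: [3.082, -0.606, -0.0]
ft_force: [-0.9, -1.1, 0.3]
gripper_width: 42.6
grasp_force: 0.0
```

```bash
python3 -c "
from h import *
to(462,-289.5,89,-22.2)
cv2.imwrite('pics/t1.png',img('top')[150:250,280:420])
cv2.imwrite('pics/s1.png',img('side')[90:210,240:380])
a=cv2.imread('pics/t1.png');b=cv2.imread('pics/s1.png')
a=cv2.resize(a,None,fx=2.8,fy=2.8);b=cv2.resize(b[:100],(392,280))
cv2.imwrite('pics/ts1.png',np.hstack([a,b]))"
```

```text
t 1.35 pos [ 461.6 -291.   151.4] yaw -22.2 tilt [-0.    -0.001 -1.   ] w 42.6 gf 0.0 F [-0.9 -1.1  0.3] j7 -1.50
units [ 0.01   0.037 -1.56 ] turn 0.01
```

View pics/ts1.png

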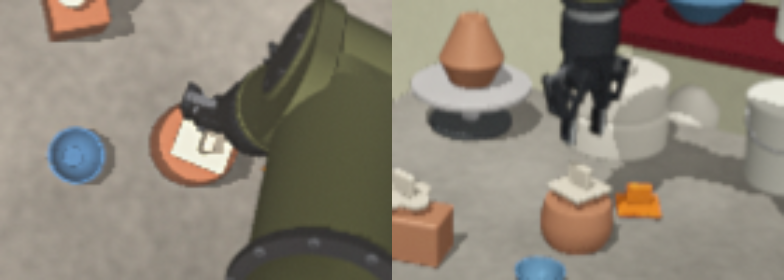

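The side half shows the open gripper over the square lid's fin at about (585,130), with the lid at (580,180). The pose settles a few rows after each move. Descending and gripping.

Request:
{"op": "apply_moves", "data": {
  "targets": [
    [[0,0,-0.4],[0,0,0],0],
    [[0,0,-0.4],[0,0,0],0],
    [[0,0,-0.4],[0,0,0],0],
    [[0,0,-0.3],[0,0,0],0],
    [[0,0,0],[0,0,0],0],
    [[0,0,0],[0,0,0],-1],
    [[0,0,0],[0,0,0],-1],
    [[0,0,0],[0,0,0],-1],
    [[0,0,0],[0,0,0],-1],
    [[0,0,0],[0,0,0],-1],
    [[0,0,0],[0,0,0],-1]
  ]
}}

```text
t: 2.37
ee_pos: [462.9, -290.3, 92.3]
orientation: [3.082, -0.604, 0.003]
ft_force: [-1.1, -1.7, 6.5]
gripper_width: 11.4
grasp_force: 40.8
```

```bash
python3 -c "
from h import *
to(429.3,18.8,36,19.3)"
```

```text
t 2.37 pos [ 462.9 -290.3   92.3] yaw -22.2 tilt [ 0.002 -0.001 -1.   ] w 11.4 gf 40.8 F [-1.1 -1.7  6.5] j7 -1.51
units [-0.841  7.728 -1.408] turn 6.91
```

Request:
{"op": "apply_moves", "data": {
  "targets": [
    [[0,0,0.5],[0,0,0],-1],
    [[0,0,0.8],[0,0,0],-1],
    [[-0.1,0.8,0.2],[0,0,0.7],-1],
    [[-0.1,0.8,0],[0,0,0.7],-1],
    [[-0.1,0.8,0],[0,0,0.7],-1],
    [[-0.1,0.8,0],[0,0,0.7],-1],
    [[-0.1,0.8,0],[0,0,0.7],-1],
    [[-0.1,0.8,0],[0,0,0.7],-1],
    [[-0.1,0.8,0],[0,0,0.7],-1],
    [[-0.1,0.8,-0.3],[0,0,0.7],-1],
    [[-0.03,0.7,-0.4],[0,0,0.7],-1],
    [[0,0.6,-0.4],[0,0,0.6],-1]
  ]
}}

```text
t: 3.37
ee_pos: [428.9, 20.5, 107.5]
orientation: [-3.096, -0.533, -0.003]
ft_force: [-0.5, -0.9, -2.2]
gripper_width: 11.3
grasp_force: 39.7
```

Request:
{"op": "apply_moves", "data": {
  "targets": [
    [[0,0,0],[0,0,0],-1],
    [[0,0,0],[0,0,0],-1],
    [[0,0,0],[0,0,0],-1]
  ]
}}

```text
t: 3.62
ee_pos: [429.2, 17.9, 107.4]
orientation: [3.097, 0.524, -0.0]
ft_force: [0.2, 0.2, -2.0]
gripper_width: 11.0
grasp_force: 39.6
```

```bash
python3 -c "
from h import *
to(429.3,18.8,36,19.3)
a=img('top')[150:250,230:400];b=img('side')[110:260,170:340]
a=cv2.resize(a,None,fx=2.35,fy=2.35,interpolation=2);b=cv2.resize(b,None,fx=2.35,fy=2.35,interpolation=2)
print(a.shape,b.shape)
a=cv2.copyMakeBorder(a,0,b.shape[0]-a.shape[0],0,0,0)
cv2.imwrite('pics/ts2.png',np.hstack([a,b]))"
```

```text
t 3.62 pos [429.2  17.9 107.4] yaw 19.2 tilt [-0. -0. -1.] w 11.0 gf 39.6 F [ 0.2  0.2 -2. ] j7 -1.56
units [ 0.002  0.022 -1.785] turn 0.02
(235, 400, 3) (352, 400, 3)
```

View pics/ts2.png

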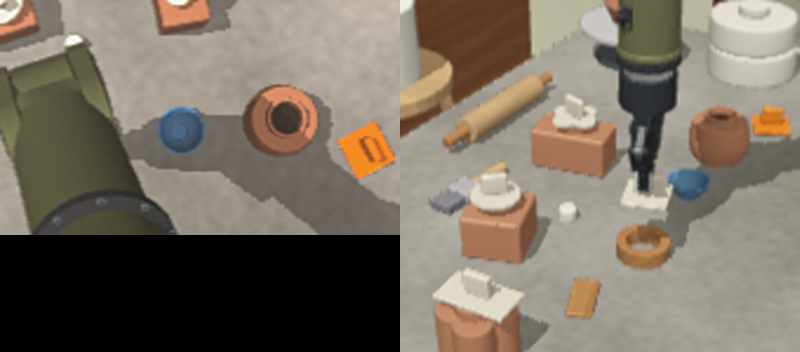

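The lid is held level at crop (648,195) in the side view, with the ring at (643,245). The round jar's open mouth shows at (287,118) in the top crop.

```bash
python3 -c "
from h import *
print('ring proj side',proj('side',[429.3,18.8,12]),'seen 273.4 214.7')
print('mouth',plane('top',[((287+.5)/2.35-.5+230,(118+.5)/2.35-.5+150)],78))
a=img('top');b=img('side')
print(tri((351.8,199.9),(170+(720-400)/2.35,110+115/2.35)))
cr,br,V=masks(a);h=cv2.cvtColor(a,cv2.COLOR_BGR2HSV)
m=(h[...,0]<9)&(h[...,1]>95)|(V<75)
print('dark',V[185:215,335:368:2])
"
```

```text
ring proj side [[273.0333966  214.60871685]] seen 273.4 214.7
mouth [[ 460.21798166 -286.9568521    78.        ]]
(array([ 460.71671201, -288.31430317,   72.01370517]), np.float64(0.3562766445489842))
dark [[164 169 167 160 158 161 163 162 168 162 169 177 180 177 179 180 178]
 [160 166 166 164 155 127 117 128 142 146 167 179 179 176 175 178 177]
 [157 162 166 159 108 138 209 218 219 212 157 178 178 175 174 177 176]
 [154 158 160 112 125 216 224 222 222 222 217 182 167 173 173 174 174]
 [153 158 140 122 216 223 220 219 219 220 220 220 140 165 171 174 171]
 [155 155 121 179 228 221 219 219 219 216 219 221 209 119 130 171 170]
 [159 136 120 150 216 222 221 221 218 180 219 220 224 156 110 133 173]
 [158 118 104 150 161 222 224 218 226 218 218 216 221 213 113 117 173]
 [145  92 130 151 147 154 223 169 126 141 229 179 221 222 116 118 138]
 [123  82 149 151 151 127 207  72  70 103 135 217 215 223 159 119 134]
 [110  87 152 152 149 133  97  66  70  72 103 194 176 223 207 114 117]
 [ 92 102 153 152 132 145  58  64  76  71  76 139 191 215 218 114 117]
 [ 82 119 153 153 106 129  59  64  74  73 
[... 536 characters left out ...]
153 151 152  97 125  62  59  57  64 147 168 225 213 106 112]
 [ 84  93 153 153 155 121 149 105  70  72 116 153 162 224 204 105 112]
 [ 88  92 131 153 152 150 113 155 143 146 157 152 161 228 160 107 112]
 [ 90  91 103 156 153 154 149 113 136 144 152 151 149 218 118 108 110]
 [ 99  92  96 150 154 152 153 150 152 152 153 151 151 154 111 109 112]
 [110  91  97 128 155 153 152 152 152 152 152 151 153 125 112 113 111]
 [112  91  95 103 145 154 153 152 151 153 153 153 147 110 113 113 112]
 [111 104  95  99 109 153 154 153 152 153 153 151 115 112 114 113 111]
 [111 113  96  98 101 122 150 153 153 153 152 130 105 112 115 112 110]
 [107 109 113  96 101 104 110 128 143 136 112 107 109 113 115 113 111]]
```

Request:
{"op": "apply_moves", "data": {
  "targets": [
    [[0,0,-0.5],[0,0,0],-1],
    [[0,0,-0.5],[0,0,0],-1],
    [[0,0,-0.4],[0,0,0],-1],
    [[0,0,-0.2],[0,0,0],-1],
    [[0,0,-0.1],[0,0,0],-1],
    [[0,0,-0.05],[0,0,0],-1],
    [[0,0,0],[0,0,0],-1],
    [[0,0,0],[0,0,0],-1]
  ]
}}

```text
t: 4.48
ee_pos: [429.8, 18.2, 37.9]
orientation: [3.097, 0.524, 0.002]
ft_force: [0.4, 0.4, -1.8]
gripper_width: 11.2
grasp_force: 39.8
```

Request:
{"op": "apply_moves", "data": {
  "targets": [
    [[0,0,-0.05],[0,0,0],-1],
    [[0,0,0],[0,0,0],-1],
    [[0,0,0],[0,0,0],-1]
  ]
}}

```text
t: 4.73
ee_pos: [430.0, 18.2, 37.3]
orientation: [3.096, 0.524, 0.004]
ft_force: [-5.3, -0.5, 24.8]
gripper_width: 11.3
grasp_force: 43.4
```

Request:
{"op": "apply_moves", "data": {
  "targets": [
    [[0,0,0],[0,0,0],0],
    [[0,0,0],[0,0,0],0],
    [[0,0,0],[0,0,0],0],
    [[0,0,0],[0,0,0],0],
    [[0,0,0.4],[0,0,0],0],
    [[0,0,0.8],[0,0,0],0],
    [[0,0,0.9],[0,0,0],0],
    [[0.4,0.2,0.75],[0,0,0.5],0],
    [[0.9,0.4,0],[0,0,0.6],0],
    [[0.9,0.4,0],[0,0,0.6],0],
    [[0.9,0.4,0],[0,0,0.6],0],
    [[0.9,0.4,0],[0,0,0.6],0]
  ]
}}

```text
t: 5.73
ee_pos: [590.8, 90.8, 149.5]
orientation: [2.981, 0.991, 0.001]
ft_force: [0.7, 0.3, 0.9]
gripper_width: 42.5
grasp_force: 0.0
```

Request:
{"op": "apply_moves", "data": {
  "targets": [
    [[0.7,0.37,0],[0,0,0.07],0],
    [[0,0,0],[0,0,0],0],
    [[0,0,0],[0,0,0],0],
    [[0,0,0],[0,0,0],0]
  ]
}}

```text
t: 6.07
ee_pos: [616.3, 104.7, 148.4]
orientation: [-2.979, -0.998, 0.003]
ft_force: [-0.8, 0.1, -0.4]
gripper_width: 42.9
grasp_force: 0.0
```

```bash
python3 -c "
from h import *
to(618,105,91.5,37)
a=img('top')[160:240,220:390];b=img('side')[130:260,170:340]
a=cv2.resize(a,None,fx=2.35,fy=2.35,interpolation=2);b=cv2.resize(b,None,fx=2.35,fy=2.35,interpolation=2)
a=cv2.copyMakeBorder(a,0,b.shape[0]-a.shape[0],0,0,0)
cv2.imwrite('pics/ts3.png',np.hstack([a,b]))"
```

```text
t 6.07 pos [616.3 104.7 148.4] yaw 37.1 tilt [-0.002 -0.001 -1.   ] w 42.9 gf 0.0 F [-0.8  0.1 -0.4] j7 -1.38
units [ 0.042  0.007 -1.423] turn -0.01
```

View pics/ts3.png

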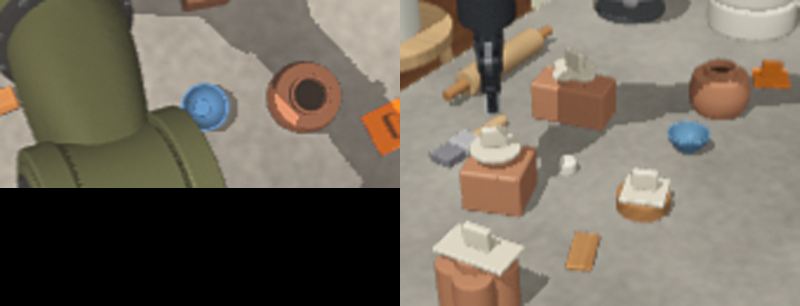

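The square lid sits flat on the ring at (643,190). The gripper is over the round lid's fin at about (492,110).

Request:
{"op": "apply_moves", "data": {
  "targets": [
    [[0.04,0,-0.4],[0,0,0],0],
    [[0,0,-0.4],[0,0,0],0],
    [[0,0,-0.4],[0,0,0],0],
    [[0,0,-0.2],[0,0,0],0],
    [[0,0,0],[0,0,0],0],
    [[0,0,0],[0,0,0],-1],
    [[0,0,0],[0,0,0],-1],
    [[0,0,0],[0,0,0],-1],
    [[0,0,0],[0,0,0],-1],
    [[0,0,0],[0,0,0],-1],
    [[0,0,0],[0,0,0],-1]
  ]
}}

```text
t: 7.08
ee_pos: [619.6, 105.3, 94.6]
orientation: [2.978, 0.998, 0.003]
ft_force: [-0.4, -0.4, 6.1]
gripper_width: 11.4
grasp_force: 40.5
```

```bash
python3 -c "
from h import *
to(460,-287.5,150,0)
a=img('top');h=cv2.cvtColor(a,cv2.COLOR_BGR2HSV)
m=(h[...,0]<14)&(h[...,1]>70)|(h[...,2]<85)
m[:,372:]=0
c=blob(m,351,201,24); print('body',cv2.minEnclosingCircle(plane('top',c,33)[:,:2].astype(np.float32)),rect(c,'top',33))
"
```

```text
t 7.08 pos [619.6 105.3  94.6] yaw 37.0 tilt [ 0.002  0.    -1.   ] w 11.4 gf 40.5 F [-0.4 -0.4  6.1] j7 -1.41
units [-3.989 -9.82   1.385] turn -6.17
body ((462.4721374511719, -287.8012390136719), 52.445159912109375) [ 461.2 -288.3   96.3  103.6  -45.1]
```

Request:
{"op": "apply_moves", "data": {
  "targets": [
    [[0,0,0.6],[0,0,0],-1],
    [[0,0,0.8],[0,0,0],-1],
    [[-0.36,-0.9,0],[0,0,-0.3],-1],
    [[-0.36,-0.9,0],[0,0,-0.3],-1],
    [[-0.36,-0.9,0],[0,0,-0.3],-1],
    [[-0.36,-0.9,0],[0,0,-0.3],-1],
    [[-0.36,-0.9,0],[0,0,-0.3],-1],
    [[-0.36,-0.9,0],[0,0,-0.3],-1],
    [[-0.36,-0.9,0],[0,0,-0.3],-1],
    [[-0.36,-0.9,0],[0,0,-0.3],-1],
    [[-0.36,-0.9,0],[0,0,-0.3],-1],
    [[-0.36,-0.9,0],[0,0,-0.3],-1]
  ]
}}

```text
t: 8.13
ee_pos: [473.8, -256.5, 149.5]
orientation: [3.098, 0.518, 0.0]
ft_force: [0.6, -0.6, -2.2]
gripper_width: 11.1
grasp_force: 39.4
```

Request:
{"op": "apply_moves", "data": {
  "targets": [
    [[-0.36,-0.83,0],[0,0,0],-1],
    [[0,0,0],[0,0,0],-1],
    [[0,0,0],[0,0,0],-1],
    [[0,0,0],[0,0,0],-1]
  ]
}}

```text
t: 8.47
ee_pos: [460.5, -287.7, 149.3]
orientation: [-3.098, -0.519, -0.001]
ft_force: [0.2, 0.8, -1.2]
gripper_width: 10.9
grasp_force: 39.4
```

```bash
python3 -c "
from h import *
to(461,-288,95,19.3)
a=img('top');b=img('side');cv2.imwrite('pics/topA.png',a)
a=a[110:230,130:270];b=b[100:220,250:370]
a=cv2.resize(a,None,fx=2.8,fy=2.8,interpolation=2);b=cv2.resize(b,None,fx=2.8,fy=2.8,interpolation=2)
cv2.imwrite('pics/ts4.png',np.hstack([a,b]))"
```

```text
t 8.47 pos [ 460.5 -287.7  149.3] yaw 19.0 tilt [ 0.     0.001 -1.   ] w 10.9 gf 39.4 F [ 0.2  0.8 -1.2] j7 -0.92
units [ 0.013 -0.006 -1.359] turn 0.04
```

View pics/ts4.png

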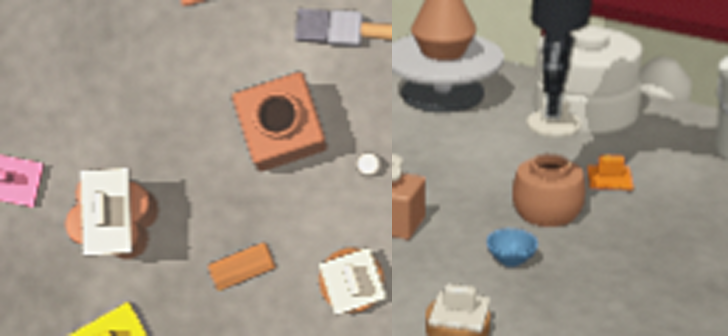

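The round lid hangs above the round jar's mouth at crop (552,160) in the side view. In the top view the square jar's mouth is clear at (277,115), and the square lid on the ring is at (352,280).

Request:
{"op": "apply_moves", "data": {
  "targets": [
    [[0,0,-0.4],[0,0,0],-1],
    [[0,0,-0.4],[0,0,0],-1],
    [[0,0,-0.3],[0,0,0],-1],
    [[0,0,-0.15],[0,0,0],-1],
    [[0,0,-0.08],[0,0,0],-1],
    [[0,0,0],[0,0,0],-1],
    [[0,0,0],[0,0,0],-1]
  ]
}}

```text
t: 9.15
ee_pos: [461.0, -287.7, 96.5]
orientation: [3.098, 0.521, 0.001]
ft_force: [0.2, 0.6, -1.1]
gripper_width: 11.8
grasp_force: 39.4
```

```bash
python3 - <<'E'
from h import *
to(461,-288,95,19.3)
a=cv2.imread("pics/topA.png");cr,br,V=masks(a)
c=blob(cr,255,210,17); print("sq lid on ring",rect(c,"top",31))
w=np.zeros(V.shape,bool);w[130:178,205:258]=1
c=blob(br&w&(V>140)|(w&(V<85)&0),229,153,24);print("sq jar",rect(c,"top",66))
d=blob(w&(V<90),229,151,10);p=plane("top",d,78)[:,:2].astype(np.float32);print("mouth",cv2.minEnclosingCircle(p))
print(V[140:164,218:242:2])
c=blob(cr,168,186,26); q=plane("top",c,86)[:,:2]
print("obl",rect(c,"top",86))
E
```

```text
t 9.15 pos [ 461.  -287.7   96.5] yaw 19.1 tilt [ 0.001 -0.    -1.   ] w 11.8 gf 39.4 F [ 0.2  0.6 -1.1] j7 -0.95
units [-0.001 -0.006 -0.039] turn 0.03
sq lid on ring [430.6  20.4 107.6 108.  -89.4]
sq jar [615.  104.9  85.8  86.  -70.6]
mouth ((615.2708740234375, 104.96410369873047), 19.31407356262207)
[[174 146 187 204 220 221 218 217 215 217 197 125]
 [154 193 220 219 220 219 217 217 216 217 214 129]
 [208 221 222 221 218 213 215 215 218 217 224 128]
 [222 221 220 219 221 224 225 195 215 219 220 142]
 [220 220 221 220 146 126 128 206 174 214 221 170]
 [220 219 223 160  94  71  91 118 199 152 219 188]
 [220 220 220 105  65  72  76  72 202 157 203 200]
 [220 222 179  76  72  76  75  71 114 173 196 219]
 [220 223 159  61  79  76  77  74  89 201 156 226]
 [220 223 136  59  78  77  76  77  75 186 143 203]
 [220 229 123  61  78  78  78  76  74 181 138 202]
 [221 231 122  61  78  77  77  77  74 182 138 203]
 [220 228 148  59  78  77  76  74  81 184 140 202]
 [221 204 165  57  78  77  78  74 108 169 143 201]
 [221 221 207  62  75  76  76  69 159 148 153 218]
 [223 220 216 102  65  74  70  86 197 128 196 221]
 [222 221 213 192  93  76  94 176 171 131 201 219]
 [220 221 219 194 215 154 208 196 119 153 220 219]
 [223 221 222 201 161 208 171 125 142 218 222 219]
 [208 221 221 221 194 153 142 159 197 223 221 221]
 [190 221 220 221 222 217 217 219 222 222 223 221]
 [203 223 220 220 222 222 223 223 223 225 208 187]
 [182 221 220 220 220 220 221 223 221 200 158 110]
 [156 220 221 220 221 222 225 210 186 127 104 100]]
obl [5.153e+02 3.197e+02 1.308e+02 1.189e+02 4.000e-01]
```

Request:
{"op": "apply_moves", "data": {
  "targets": [
    [[0,0,-0.05],[0,0,0],-1],
    [[0,0,-0.03],[0,0,0],-1],
    [[0,0,0],[0,0,0],-1],
    [[0,0,0],[0,0,0],-1]
  ]
}}

```text
t: 9.48
ee_pos: [461.2, -288.2, 94.5]
orientation: [3.097, 0.52, 0.003]
ft_force: [-1.8, 1.2, 9.3]
gripper_width: 11.0
grasp_force: 40.8
```

Request:
{"op": "apply_moves", "data": {
  "targets": [
    [[0,0,0],[0,0,0],0],
    [[0,0,0],[0,0,0],0],
    [[0,0,0],[0,0,0],0],
    [[0,0,0],[0,0,0],0],
    [[0,0,0.5],[0,0,0],0],
    [[0,0,0.8],[0,0,0],0],
    [[-0.08,0.7,0.1],[0,0,0],0],
    [[-0.08,0.9,0],[0,0,0],0],
    [[-0.08,0.9,0],[0,0,0],0],
    [[-0.08,0.9,0],[0,0,0],0],
    [[-0.08,0.9,0],[0,0,0],0],
    [[-0.08,0.9,0],[0,0,0],0]
  ]
}}

```text
t: 10.48
ee_pos: [440.8, -78.6, 149.0]
orientation: [3.098, 0.519, 0.0]
ft_force: [1.0, 0.5, 0.9]
gripper_width: 42.9
grasp_force: 0.0
```

Request:
{"op": "apply_moves", "data": {
  "targets": [
    [[-0.08,0.9,-0.3],[0,0,0.02],0],
    [[-0.08,0.9,-0.5],[0,0,0],0],
    [[-0.08,0.64,-0.5],[0,0,0],0],
    [[0,0,0],[0,0,0],0],
    [[0,0,0],[0,0,0],0],
    [[0,0,0],[0,0,0],0]
  ]
}}

```text
t: 10.98
ee_pos: [431.8, 17.1, 97.0]
orientation: [3.097, 0.524, -0.0]
ft_force: [0.9, 0.2, -0.2]
gripper_width: 42.9
grasp_force: 0.0
```

```bash
python3 -c "
from h import *
to(430,18.4,37.5,19.3)
a=img('top');b=img('side');cv2.imwrite('pics/topB.png',a)
a=a[140:240,290:410];b=b[100:230,200:356]
a=cv2.resize(a,None,fx=2.8,fy=2.8,interpolation=2);b=cv2.resize(b,(336,280),interpolation=2)
cv2.imwrite('pics/ts5.png',np.hstack([a,b]))"
```

```text
t 10.98 pos [431.8  17.1  97. ] yaw 19.2 tilt [-0. -0. -1.] w 42.9 gf 0.0 F [ 0.9  0.2 -0.2] j7 -1.60
units [-0.045  0.032 -1.486] turn 0.02
```

View pics/ts5.png

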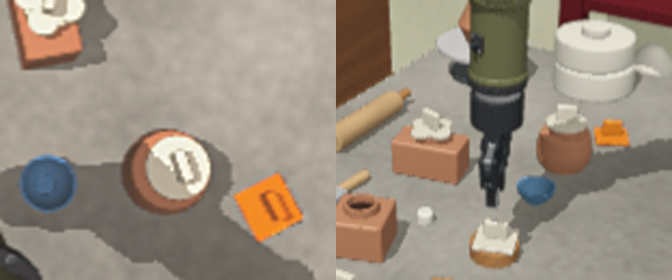

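The round lid lies flat on the round jar at crop (180,168). The gripper stands over the parked square lid at (493,235).

Request:
{"op": "apply_moves", "data": {
  "targets": [
    [[-0.04,0.03,-0.5],[0,0,0],0],
    [[0,0,-0.5],[0,0,0],0],
    [[0,0,-0.3],[0,0,0],0],
    [[0,0,-0.17],[0,0,0],0],
    [[0,0,0],[0,0,0],0],
    [[0,0,0],[0,0,0],-1],
    [[0,0,0],[0,0,0],-1],
    [[0,0,0],[0,0,0],-1],
    [[0,0,0],[0,0,0],-1],
    [[0,0,0],[0,0,0],-1],
    [[0,0,0],[0,0,0],-1]
  ]
}}

```text
t: 12.0
ee_pos: [430.7, 18.5, 38.9]
orientation: [3.097, 0.523, 0.003]
ft_force: [-0.2, -0.7, 7.1]
gripper_width: 11.0
grasp_force: 39.9
```

```bash
python3 - <<'E'
from h import *
a=cv2.imread("pics/topB.png");cr,br,V=masks(a)
c=blob(cr,353,198,18); print("round lid",cv2.minEnclosingCircle(plane("top",c,86)[:,:2].astype(np.float32)))
to(615,105,150,19.4)
E
```

```text
round lid ((461.7214660644531, -289.6452331542969), 35.618831634521484)
t 12.00 pos [430.7  18.5  38.9] yaw 19.2 tilt [ 0.002 -0.    -1.   ] w 11.0 gf 39.9 F [-0.2 -0.7  7.1] j7 -1.68
units [4.608 2.163 2.776] turn 0.04
```

Round lid is centred (461.7,-289.6, Ø71). Now the square lid goes to the square jar.

Request:
{"op": "apply_moves", "data": {
  "targets": [
    [[0,0,0.5],[0,0,0],-1],
    [[0,0,0.8],[0,0,0],-1],
    [[0,0,0.8],[0,0,0],-1],
    [[0.3,0.15,0.7],[0,0,0.04],-1],
    [[0.8,0.38,0],[0,0,0],-1],
    [[0.8,0.38,0],[0,0,0],-1],
    [[0.8,0.38,0],[0,0,0],-1],
    [[0.8,0.38,0],[0,0,0],-1],
    [[0.7,0.3,0],[0,0,0],-1],
    [[0.4,0.2,0],[0,0,0],-1],
    [[0,0,0],[0,0,0],-1],
    [[0,0,0],[0,0,0],-1]
  ]
}}

```text
t: 13.0
ee_pos: [613.9, 106.0, 149.6]
orientation: [-3.096, -0.531, 0.002]
ft_force: [-0.3, -0.9, -1.2]
gripper_width: 11.0
grasp_force: 39.4
```

```bash
python3 - <<'E'
from h import *
to(615,105,92.5,19.4)
E
```

```text
t 13.00 pos [613.9 106.  149.6] yaw 19.5 tilt [-0.001  0.    -1.   ] w 11.0 gf 39.4 F [-0.3 -0.9 -1.2] j7 -1.66
units [ 0.027 -0.026 -1.427] turn -0.01
```

Request:
{"op": "apply_moves", "data": {
  "targets": [
    [[0.02,-0.02,-0.5],[0,0,0],-1],
    [[0,0,-0.4],[0,0,0],-1],
    [[0,0,-0.25],[0,0,0],-1],
    [[0,0,-0.13],[0,0,0],-1],
    [[0,0,-0.05],[0,0,0],-1],
    [[0,0,-0.05],[0,0,0],-1],
    [[0,0,0],[0,0,0],-1],
    [[0,0,0],[0,0,0],-1]
  ]
}}

```text
t: 13.67
ee_pos: [615.2, 104.8, 95.6]
orientation: [3.097, 0.53, 0.002]
ft_force: [-0.6, 0.3, -1.2]
gripper_width: 11.3
grasp_force: 39.4
```

Request:
{"op": "apply_moves", "data": {
  "targets": [
    [[0,0,-0.04],[0,0,0],-1],
    [[0,0,-0.04],[0,0,0],-1],
    [[0,0,0],[0,0,0],-1],
    [[0,0,0],[0,0,0],-1]
  ]
}}

```text
t: 14.0
ee_pos: [615.4, 104.9, 94.0]
orientation: [3.096, 0.53, 0.004]
ft_force: [-4.9, -1.2, 13.7]
gripper_width: 11.1
grasp_force: 41.4
```

Request:
{"op": "apply_moves", "data": {
  "targets": [
    [[0,0,0],[0,0,0],0],
    [[0,0,0],[0,0,0],0],
    [[0,0,0],[0,0,0],0],
    [[0,0,0],[0,0,0],0],
    [[0,0,0.5],[0,0,0],0],
    [[0,0,0.8],[0,0,0],0],
    [[-0.3,0.5,0.1],[0,0,-0.4],0],
    [[-0.5,0.85,0],[0,0,-0.5],0],
    [[-0.5,0.85,0],[0,0,-0.5],0],
    [[-0.5,0.85,0],[0,0,-0.5],0],
    [[-0.5,0.85,0],[0,0,-0.5],0],
    [[-0.5,0.85,0],[0,0,-0.25],0]
  ]
}}

```text
t: 15.0
ee_pos: [501.7, 296.1, 147.7]
orientation: [-3.14, -0.091, -0.0]
ft_force: [0.8, 1.5, -0.3]
gripper_width: 42.7
grasp_force: 0.0
```

```bash
python3 - <<'E'
from h import *
a=cv2.imread("pics/top0.png");h=cv2.cvtColor(a,cv2.COLOR_BGR2HSV)
S,V=h[...,1].astype(int),h[...,2].astype(int)
m=np.zeros(V.shape,np.uint8);m[165:206,150:186]=((S<60)&(V>190))[165:206,150:186]
m=cv2.morphologyEx(m,cv2.MORPH_CLOSE,np.ones((9,9)))
c=blob(m,168,186,25);p=plane("top",c,86)[:,:2]
print(rect(c,"top",86),p.mean(0))
d=p-[501.7,295.6]
for s in(-1,1):
    q=d[(s*d[:,1]>20)&(abs(d[:,0])<40)];print("long",s,np.degrees(np.polyfit(q[:,0],q[:,1],1)[0]),q[:,1].mean())
    q=d[(s*d[:,0]>40)&(abs(d[:,1])<22)];print("short",s,-np.degrees(np.polyfit(q[:,1],q[:,0],1)[0]),q[:,0].mean())
to(501.7,295.6,150,3.5)
E
```

```text
[500.6 295.   95.3  53.    4.7] [500.74422948 294.6457616 ]
long -1 4.407014674732977 -25.762418261960068
short -1 1.7582061999701173 -47.0857760741834
long 1 5.821979480452046 24.41855980923171
short 1 6.586710999404593 45.09325096882234
t 15.00 pos [501.7 296.1 147.7] yaw 3.3 tilt [ 0.  0. -1.] w 42.7 gf 0.0 F [ 0.8  1.5 -0.3] j7 -2.27
units [-0.001 -0.013  0.059] turn 0.03
```

Request:
{"op": "apply_moves", "data": {
  "targets": [
    [[0,0,0],[0,0,0.22],0],
    [[0,-0.01,-0.4],[0,0,0],0],
    [[0,0,-0.4],[0,0,0],0],
    [[0,0,-0.4],[0,0,0],0],
    [[0,0,-0.18],[0,0,0],0],
    [[0,0,0],[0,0,0],0],
    [[0,0,0],[0,0,0],-1],
    [[0,0,0],[0,0,0],-1],
    [[0,0,0],[0,0,0],-1],
    [[0,0,0],[0,0,0],-1],
    [[0,0,0],[0,0,0],-1],
    [[0,0,0],[0,0,0],-1]
  ]
}}

```text
t: 16.0
ee_pos: [503.5, 294.7, 93.5]
orientation: [-3.138, -0.132, -0.003]
ft_force: [0.4, -0.7, 5.1]
gripper_width: 11.4
grasp_force: 40.6
```

```bash
python3 - <<'E'
from h import *
a=img("top");cr,br,V=masks(a)
h=cv2.cvtColor(a,cv2.COLOR_BGR2HSV)
w=np.zeros(V.shape,bool);w[170:250,235:280]=1
c=blob((h[...,0]<20)&(h[...,1]>100)&w,256,210,17);print("ring",rect(c,"top",25))
c=blob(cr,230,150,15);print("sq lid",rect(c,"top",86))
to(430,18.5,94,11.8)
E
```

```text
ring [429.3  18.8  72.1  72.    0.6]
sq lid [613.6 103.2  61.7  62.3 -70.6]
t 16.05 pos [503.5 294.7  93.5] yaw 4.8 tilt [ 0.002  0.001 -1.   ] w 11.5 gf 40.6 F [-0.4 -0.4  6.4] j7 -2.27
units [-1.838 -6.905  0.012] turn 1.16
```

Request:
{"op": "apply_moves", "data": {
  "targets": [
    [[0,0,0.6],[0,0,0],-1],
    [[0,0,0.8],[0,0,0],-1],
    [[-0.23,-0.9,0],[0,0,0.2],-1],
    [[-0.23,-0.9,0],[0,0,0.2],-1],
    [[-0.23,-0.9,0],[0,0,0.2],-1],
    [[-0.23,-0.9,0],[0,0,0.2],-1],
    [[-0.23,-0.9,0],[0,0,0.2],-1],
    [[-0.23,-0.9,-0.3],[0,0,0.16],-1],
    [[-0.23,-0.9,-0.4],[0,0,0],-1],
    [[-0.23,-0.6,-0.4],[0,0,0],-1],
    [[0,0,0],[0,0,0],-1],
    [[0,0,0],[0,0,0],-1]
  ]
}}

```text
t: 17.05
ee_pos: [428.1, 16.8, 103.9]
orientation: [3.125, 0.318, -0.004]
ft_force: [0.2, 0.8, -0.1]
gripper_width: 11.3
grasp_force: 39.6
```

```bash
python3 - <<'E'
from h import *
to(429.5,18.6,39.2,11.8)
a=img('top');b=img('side');cv2.imwrite('pics/topC.png',a)
a=a[140:230,120:220];b=b[150:290,150:310]
a=cv2.resize(a,None,fx=4,fy=4,interpolation=2);b=cv2.resize(b,(400,360),interpolation=2)
cv2.imwrite('pics/ts6.png',np.hstack([a,b]))
E
```

```text
t 17.05 pos [428.1  16.8 103.9] yaw 11.6 tilt [-0.002 -0.001 -1.   ] w 11.3 gf 39.6 F [ 0.2  0.8 -0.1] j7 -1.70
units [ 0.035  0.045 -1.619] turn 0.03
```

View pics/ts6.png

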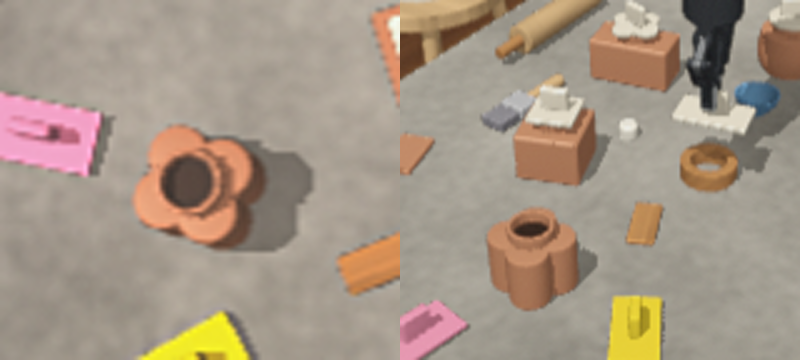

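The lobed jar is open, its mouth at top crop (188,182) and lobes near left, top, right and bottom. The square lid sits aligned on its jar, and the oblong lid hangs over the ring.

Request:
{"op": "apply_moves", "data": {
  "targets": [
    [[0.02,0.03,-0.5],[0,0,0],-1],
    [[0,0,-0.5],[0,0,0],-1],
    [[0,0,-0.35],[0,0,0],-1],
    [[0,0,-0.15],[0,0,0],-1],
    [[0,0,-0.08],[0,0,0],-1],
    [[0,0,0],[0,0,0],-1],
    [[0,0,0],[0,0,0],-1]
  ]
}}

```text
t: 17.73
ee_pos: [430.6, 20.1, 41.9]
orientation: [-3.125, -0.324, -0.002]
ft_force: [-0.9, -0.1, -1.0]
gripper_width: 11.1
grasp_force: 39.7
```

```bash
python3 - <<'E'
from h import *
to(429.5,18.6,39.2,11.8)
a=cv2.imread("pics/topC.png");cr,br,V=masks(a)
w=np.zeros(V.shape,bool);w[168:204,150:190]=1
print(V[185,150:192])
for th in(150,175):
    c=blob(br&w&(V>th),168,186,24);p=plane("top",c,66)[:,:2]
    r=rect(c,"top",66)
    m=(p.max(0)+p.min(0))/2
    o=None
    from scipy.optimize import least_squares
    f=lambda q:np.hypot(*(p-q[:2]).T)-(q[2]+q[3]*np.cos(4*(np.arctan2(*(p-q[:2]).T[::-1])-q[4])))
    s=least_squares(f,[500,297,47,4,.3],loss="soft_l1",f_scale=2)
    print(th,r,s.x[:4].round(1),np.degrees(s.x[4])%90,s.cost)
d=blob(w&(V<90),167,185,8);q=plane("top",d,78)[:,:2].astype(np.float32);print("mouth",cv2.minEnclosingCircle(q))
E
```

```text
t 17.73 pos [430.6  20.1  41.9] yaw 11.9 tilt [ 0.001  0.    -1.   ] w 11.1 gf 39.7 F [-0.9 -0.1 -1. ] j7 -1.77
units [-0.029 -0.038 -0.066] turn -0.01
[175 174 171 171 187 227 232 231 233 226 116  79  65  75  89  89  89  89
  87  89  87  84  87 154 193 145 133 153 198 233 232 196 125  95  95  92
 104 118 121 123 124 124]
150 [501.6 298.3  83.7  84.9 -17.6] [501.4 300.8  42.1   5.9] 27.023757077455393 925.3599042462452
175 [501.3 299.1  82.6  84.1 -17.8] [502.  301.5  41.    5.3] 27.622203418784633 1102.0691757204386
mouth ((500.8965759277344, 299.9790344238281), 18.679000854492188)
```

Request:
{"op": "apply_moves", "data": {
  "targets": [
    [[-0.03,-0.03,-0.05],[0,0,0],-1],
    [[0,0,-0.03],[0,0,0],-1],
    [[0,0,0],[0,0,0],-1],
    [[0,0,0],[0,0,0],-1]
  ]
}}

```text
t: 18.07
ee_pos: [429.0, 18.1, 38.5]
orientation: [3.125, 0.322, 0.001]
ft_force: [-1.0, -1.3, 3.6]
gripper_width: 11.0
grasp_force: 40.2
```

```bash
python3 - <<'E'
from h import *
a=cv2.imread("pics/topC.png")
A=cv2.resize(a[160:212,140:200],None,fx=8,fy=8,interpolation=cv2.INTER_CUBIC)
cr,br,V=masks(A)
m=(br&(V>160)).astype(np.uint8)
c=cv2.convexHull(np.argwhere(m)[:,::-1].astype(np.float32))  # sanity only
cn=max(cv2.findContours(m,cv2.RETR_EXTERNAL,cv2.CHAIN_APPROX_NONE)[0],key=cv2.contourArea)[:,0]
uv=(cn+.5)/8-.5+[140,160]
p=plane("top",uv,66)[:,:2]
for ctr in([501.2,299.],[500.5,300.]):
    d=p-ctr;r=np.hypot(*d.T);t=np.degrees(np.arctan2(d[:,1],d[:,0]))
    print(ctr,[int(r[abs((t-g+180)%360-180)<4].max()) for g in range(-180,180,8)])
h=cv2.convexityDefects(cn.reshape(-1,1,2),cv2.convexHull(cn.reshape(-1,1,2),returnPoints=False))
for s,e,f,dd in h[:,0]:
    if dd/256>16: 
        q=p[f]-[501.2,299];print("notch",q.round(1),np.degrees(np.arctan2(q[1],q[0])).round(1),np.hypot(*q).round(1))
E
```

```text
[501.2, 299.0] [44, 48, 49, 49, 49, 49, 47, 44, 40, 37, 39, 43, 47, 48, 49, 50, 49, 48, 46, 43, 38, 40, 44, 46, 49, 49, 49, 49, 48, 46, 43, 38, 38, 42, 45, 48, 48, 49, 49, 49, 47, 43, 39, 37, 41]
[500.5, 300.0] [43, 47, 48, 49, 49, 49, 47, 45, 41, 38, 40, 44, 48, 50, 50, 51, 50, 49, 47, 43, 38, 41, 45, 48, 49, 50, 50, 49, 47, 44, 41, 37, 38, 41, 44, 47, 47, 48, 48, 47, 46, 42, 38, 36, 40]
notch [11.8 32.9] 70.3 34.9
notch [-33.2  11.9] 160.2 35.3
notch [-23.8  -2.2] -174.8 23.9
notch [ 33.7 -10.3] -17.1 35.2
```

Request:
{"op": "apply_moves", "data": {
  "targets": [
    [[0,0,0],[0,0,0],0],
    [[0,0,0],[0,0,0],0],
    [[0,0,0],[0,0,0],0],
    [[0,0,0],[0,0,0],0],
    [[0,0,0.5],[0,0,0],0],
    [[0,0,0.9],[0,0,0],0],
    [[0,0,0.9],[0,0,0],0],
    [[0.3,-0.2,0.5],[0,0,-0.6],0],
    [[0.7,-0.5,0],[0,0,-0.6],0],
    [[0.7,-0.5,0],[0,0,-0.6],0],
    [[0.7,-0.5,0],[0,0,-0.6],0],
    [[0.7,-0.5,0],[0,0,-0.6],0]
  ]
}}

```text
t: 19.07
ee_pos: [553.9, -70.8, 150.4]
orientation: [3.137, -0.175, 0.001]
ft_force: [1.4, 0.6, -0.1]
gripper_width: 42.7
grasp_force: 0.0
```

Request:
{"op": "apply_moves", "data": {
  "targets": [
    [[0.7,-0.5,0],[0,0,-0.6],0],
    [[0.7,-0.5,0],[0,0,-0.6],0],
    [[0.7,-0.5,0],[0,0,-0.4],0],
    [[0.3,-0.4,0],[0,0,0],0],
    [[0,0,0],[0,0,0],0],
    [[0,0,0],[0,0,0],0],
    [[0,0,0],[0,0,0],0]
  ]
}}

```text
t: 19.65
ee_pos: [648.0, -144.7, 149.6]
orientation: [-3.111, 0.431, 0.002]
ft_force: [0.1, 0.7, 0.5]
gripper_width: 42.4
grasp_force: 0.0
```

```bash
python3 - <<'E'
from h import *
a=cv2.imread("pics/top0.png")
A=cv2.resize(a[117:169,276:336],None,fx=8,fy=8,interpolation=cv2.INTER_CUBIC)
hs=cv2.cvtColor(A,cv2.COLOR_BGR2HSV);m=((hs[...,1]<60)&(hs[...,2]>195)).astype(np.uint8)
m=cv2.morphologyEx(m,cv2.MORPH_CLOSE,np.ones((15,15)))
cn=max(cv2.findContours(m,cv2.RETR_EXTERNAL,cv2.CHAIN_APPROX_NONE)[0],key=cv2.contourArea)[:,0]
p=plane("top",(cn+.5)/8-.5+[276,117],86)[:,:2]
c0,rr=cv2.minEnclosingCircle(p.astype(np.float32));print(c0,rr)
h=cv2.convexityDefects(cn.reshape(-1,1,2),cv2.convexHull(cn.reshape(-1,1,2),returnPoints=False))
for s,e,f,dd in h[:,0]:
    if dd/256>14:
        q=p[f]-c0;print("notch",p[f].round(1),(np.degrees(np.arctan2(q[1],q[0]))+45).round(1),np.hypot(*q).round(1))
to(650,-145.5,94,-16)
a=img('top');b=img('side');cv2.imwrite('pics/topD.png',a)
a=a[110:230,225:345];b=b[120:240,210:330]
cv2.imwrite('pics/ts7.png',cv2.resize(np.hstack([a,b]),None,fx=3.2,fy=3.2,interpolation=2))
E
```

```text
(651.1187133789062, -145.42098999023438) 40.66169738769531
notch [ 636.1 -137.1] 196.1 17.1
t 19.65 pos [ 648.  -144.7  149.6] yaw -15.8 tilt [-0.001  0.001 -1.   ] w 42.4 gf 0.0 F [0.1 0.7 0.5] j7 -1.77
units [ 0.049 -0.021 -1.389] turn -0.04
```

View pics/ts7.png

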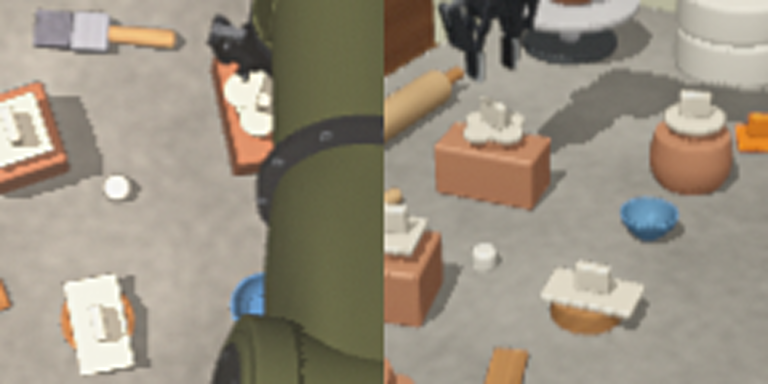

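The oblong lid rests on the ring at (592,290), and the gripper is over the lobed lid's fin at (493,115).

Request:
{"op": "apply_moves", "data": {
  "targets": [
    [[0.05,-0.02,-0.4],[0,0,-0.06],0],
    [[0,0,-0.4],[0,0,0],0],
    [[0,0,-0.4],[0,0,0],0],
    [[0,0,-0.17],[0,0,0],0],
    [[0,0,0],[0,0,0],0],
    [[0,0,0],[0,0,0],-1],
    [[0,0,0],[0,0,0],-1],
    [[0,0,0],[0,0,0],-1],
    [[0,0,0],[0,0,0],-1],
    [[0,0,0],[0,0,0],-1],
    [[0,0,0],[0,0,0],-1]
  ]
}}

```text
t: 20.67
ee_pos: [651.6, -146.4, 96.7]
orientation: [-3.11, 0.441, -0.004]
ft_force: [0.3, 0.0, 7.0]
gripper_width: 10.9
grasp_force: 40.5
```

```bash
python3 - <<'E'
from h import *
to(501.2,299.2,150,26)
E
```

```text
t 20.67 pos [ 651.6 -146.4   96.7] yaw -16.2 tilt [ 0.002 -0.    -1.   ] w 10.9 gf 40.5 F [0.3 0.  7. ] j7 -1.79
units [-3.76  11.141  1.333] turn 7.03
```

Request:
{"op": "apply_moves", "data": {
  "targets": [
    [[0,0,0.6],[0,0,0],-1],
    [[0,0,0.9],[0,0,0],-1],
    [[-0.29,0.86,0.2],[0,0,0.54],-1],
    [[-0.29,0.86,0],[0,0,0.54],-1],
    [[-0.29,0.86,0],[0,0,0.54],-1],
    [[-0.29,0.86,0],[0,0,0.54],-1],
    [[-0.29,0.86,0],[0,0,0.54],-1],
    [[-0.29,0.86,0],[0,0,0.54],-1],
    [[-0.29,0.86,0],[0,0,0.54],-1],
    [[-0.29,0.86,0],[0,0,0.54],-1],
    [[-0.29,0.86,0],[0,0,0.54],-1],
    [[-0.29,0.86,0],[0,0,0.54],-1]
  ]
}}

```text
t: 21.67
ee_pos: [534.0, 198.8, 163.4]
orientation: [3.109, 0.448, 0.0]
ft_force: [0.9, 0.3, -2.3]
gripper_width: 10.8
grasp_force: 39.4
```

Request:
{"op": "apply_moves", "data": {
  "targets": [
    [[-0.29,0.86,0],[0,0,0.54],-1],
    [[-0.29,0.86,0],[0,0,0.54],-1],
    [[-0.28,0.82,-0.3],[0,0,0.54],-1],
    [[0,0,0],[0,0,0],-1],
    [[0,0,0],[0,0,0],-1],
    [[0,0,0],[0,0,0],-1]
  ]
}}

```text
t: 22.17
ee_pos: [500.4, 298.6, 151.0]
orientation: [3.06, 0.705, -0.001]
ft_force: [-0.3, -0.1, -1.3]
gripper_width: 11.1
grasp_force: 39.5
```

```bash
python3 - <<'E'
from h import *
to(501.2,299.2,96.7,26)
a=img('top');cv2.imwrite('pics/topE.png',a)
w=np.zeros(a.shape[:2],bool);w[112:172,285:328]=1
cr,br,V=masks(a)
c=blob(br&w&(V>150),306,143,28);print("obl jar",rect(c,"top",66))
d=blob(w&(V<90),307,138,9);print("mouth",cv2.minEnclosingCircle(plane("top",d,78)[:,:2].astype(np.float32)))
E
```

```text
t 22.17 pos [500.4 298.6 151. ] yaw 26.0 tilt [-0.    -0.001 -1.   ] w 11.1 gf 39.5 F [-0.3 -0.1 -1.3] j7 -1.94
units [ 0.019  0.016 -1.357] turn 0.01
obl jar [ 650.6 -141.7  121.9   66.8   11.8]
mouth ((650.2876586914062, -142.10154724121094), 18.83209991455078)
```

Oblong jar confirmed at (650.5,-142), 11.8°. Placing the lobed lid.

Request:
{"op": "apply_moves", "data": {
  "targets": [
    [[0.02,0.02,-0.5],[0,0,0],-1],
    [[0,0,-0.4],[0,0,0],-1],
    [[0,0,-0.25],[0,0,0],-1],
    [[0,0,-0.1],[0,0,0],-1],
    [[0,0,-0.06],[0,0,0],-1],
    [[0,0,-0.04],[0,0,0],-1],
    [[0,0,0],[0,0,0],-1],
    [[0,0,0],[0,0,0],-1]
  ]
}}

```text
t: 22.88
ee_pos: [501.6, 300.1, 98.0]
orientation: [-3.061, -0.705, -0.002]
ft_force: [-0.5, 0.5, -2.1]
gripper_width: 11.2
grasp_force: 39.5
```

Request:
{"op": "apply_moves", "data": {
  "targets": [
    [[0,0,-0.04],[0,0,0],-1],
    [[0,0,-0.04],[0,0,0],-1],
    [[0,0,0],[0,0,0],-1],
    [[0,0,0],[0,0,0],-1]
  ]
}}

```text
t: 23.22
ee_pos: [501.8, 300.3, 96.6]
orientation: [-3.061, -0.705, -0.004]
ft_force: [-3.7, -2.8, 17.1]
gripper_width: 11.1
grasp_force: 42.0
```

Request:
{"op": "apply_moves", "data": {
  "targets": [
    [[0,0,0],[0,0,0],0],
    [[0,0,0],[0,0,0],0],
    [[0,0,0],[0,0,0],0],
    [[0,0,0],[0,0,0],0],
    [[0,0,0.5],[0,0,0],0],
    [[0,0,0.8],[0,0,0],0],
    [[-0.22,-0.88,0],[0,0,-0.4],0],
    [[-0.22,-0.88,0],[0,0,-0.4],0],
    [[-0.22,-0.88,0],[0,0,-0.4],0],
    [[-0.22,-0.88,0],[0,0,-0.4],0],
    [[-0.23,-0.88,0],[0,0,-0.4],0],
    [[-0.23,-0.88,0],[0,0,-0.37],0]
  ]
}}

```text
t: 24.22
ee_pos: [447.0, 87.2, 146.1]
orientation: [-3.125, -0.318, -0.0]
ft_force: [1.0, 0.0, -0.2]
gripper_width: 42.5
grasp_force: 0.0
```

Request:
{"op": "apply_moves", "data": {
  "targets": [
    [[-0.23,-0.88,-0.5],[0,0,0],0],
    [[-0.23,-0.88,-0.7],[0,0,0],0],
    [[0,0,0],[0,0,0],0],
    [[0,0,0],[0,0,0],0],
    [[0,0,0],[0,0,0],0]
  ]
}}

```text
t: 24.63
ee_pos: [430.6, 22.1, 100.8]
orientation: [-3.125, -0.321, -0.001]
ft_force: [0.3, 0.6, 0.8]
gripper_width: 42.7
grasp_force: 0.0
```

```bash
python3 - <<'E'
from h import *
to(429.3,18.2,38.7,11.8)
a=cv2.imread('pics/topE.png')
h=cv2.cvtColor(a,cv2.COLOR_BGR2HSV)
m=np.zeros(a.shape[:2],np.uint8);m[185:235,238:275]=((h[...,1]<60)&(h[...,2]>195))[185:235,238:275]
m=cv2.morphologyEx(m,cv2.MORPH_CLOSE,np.ones((9,9)))
print("obl lid on ring",rect(blob(m,256,210,24),"top",31))
E
```

```text
t 24.63 pos [430.6  22.1 100.8] yaw 11.7 tilt [ 0.     0.001 -1.   ] w 42.7 gf 0.0 F [0.3 0.6 0.8] j7 -1.71
units [-0.033 -0.098 -1.553] turn 0.01
obl lid on ring [424.2  22.4  96.   64.3  15.3]
```

Request:
{"op": "apply_moves", "data": {
  "targets": [
    [[-0.02,-0.05,-0.5],[0,0,0],0],
    [[0,0,-0.5],[0,0,0],0],
    [[0,0,-0.4],[0,0,0],0],
    [[0,0,-0.13],[0,0,0],0],
    [[0,0,0],[0,0,0],0],
    [[0,0,0],[0,0,0],0]
  ]
}}

```text
t: 25.13
ee_pos: [429.9, 20.6, 40.0]
orientation: [-3.124, -0.324, -0.001]
ft_force: [0.3, -0.2, 0.1]
gripper_width: 42.8
grasp_force: 0.0
```

Request:
{"op": "apply_moves", "data": {
  "targets": [
    [[0,0,0],[0,0,0],-1],
    [[0,0,0],[0,0,0],-1],
    [[0,0,0],[0,0,0],-1],
    [[0,0,0],[0,0,0],-1],
    [[0,0,0],[0,0,0],-1],
    [[0,0,0],[0,0,0],-1]
  ]
}}

```text
t: 25.63
ee_pos: [430.0, 19.7, 40.4]
orientation: [3.125, 0.321, 0.003]
ft_force: [-0.3, 1.2, 5.0]
gripper_width: 11.1
grasp_force: 39.1
```

```bash
python3 - <<'E'
from h import *
to(650.5,-142,150,11.8)
E
```

```text
t 25.63 pos [430.   19.7  40.4] yaw 11.7 tilt [ 0.002  0.    -1.   ] w 11.1 gf 39.1 F [-0.3  1.2  5. ] j7 -1.78
units [ 5.512 -4.042  2.74 ] turn 0.01
```

Request:
{"op": "apply_moves", "data": {
  "targets": [
    [[0,0,0.5],[0,0,0],-1],
    [[0,0,0.9],[0,0,0],-1],
    [[0,0,0.9],[0,0,0],-1],
    [[0.3,-0.22,0.44],[0,0,0],-1],
    [[0.75,-0.55,0],[0,0,0],-1],
    [[0.75,-0.55,0],[0,0,0],-1],
    [[0.75,-0.55,0],[0,0,0],-1],
    [[0.75,-0.55,0],[0,0,0],-1],
    [[0.75,-0.55,0],[0,0,0],-1],
    [[0.75,-0.55,0],[0,0,0],-1],
    [[0.7,-0.51,0],[0,0,0],-1],
    [[0,0,0],[0,0,0],-1]
  ]
}}

```text
t: 26.63
ee_pos: [653.0, -147.7, 148.4]
orientation: [3.123, 0.312, 0.004]
ft_force: [0.0, -0.8, -2.3]
gripper_width: 11.5
grasp_force: 39.4
```

Request:
{"op": "apply_moves", "data": {
  "targets": [
    [[0,0,0],[0,0,0],-1],
    [[0,0,0],[0,0,0],-1],
    [[0,0,0],[0,0,0],-1]
  ]
}}

```text
t: 26.88
ee_pos: [648.5, -140.5, 149.3]
orientation: [-3.124, -0.323, 0.001]
ft_force: [-0.6, -0.2, -0.4]
gripper_width: 11.2
grasp_force: 39.4
```

```bash
python3 - <<'E'
from h import *
to(650.5,-142,95.4,11.8)
E
```

```text
t 26.88 pos [ 648.5 -140.5  149.3] yaw 11.8 tilt [-0.001  0.001 -1.   ] w 11.2 gf 39.4 F [-0.6 -0.2 -0.4] j7 -1.37
units [ 0.051 -0.038 -1.347] turn -0.0
```

Request:
{"op": "apply_moves", "data": {
  "targets": [
    [[0.03,-0.03,-0.5],[0,0,0],-1],
    [[0,0,-0.4],[0,0,0],-1],
    [[0,0,-0.25],[0,0,0],-1],
    [[0,0,-0.1],[0,0,0],-1],
    [[0,0,-0.04],[0,0,0],-1],
    [[0,0,0],[0,0,0],-1],
    [[0,0,0],[0,0,0],-1]
  ]
}}

```text
t: 27.47
ee_pos: [651.0, -142.7, 98.4]
orientation: [3.125, 0.322, 0.002]
ft_force: [-0.1, 0.1, -0.6]
gripper_width: 11.3
grasp_force: 39.5
```

Request:
{"op": "apply_moves", "data": {
  "targets": [
    [[0,0,-0.04],[0,0,0],-1],
    [[0,0,-0.03],[0,0,0],-1],
    [[0,0,0],[0,0,0],-1],
    [[0,0,0],[0,0,0],-1]
  ]
}}

```text
t: 27.8
ee_pos: [651.0, -142.9, 95.5]
orientation: [3.125, 0.321, 0.002]
ft_force: [-2.4, -0.0, 3.9]
gripper_width: 10.9
grasp_force: 40.2
```

Request:
{"op": "apply_moves", "data": {
  "targets": [
    [[0,0,0],[0,0,0],0],
    [[0,0,0],[0,0,0],0],
    [[0,0,0],[0,0,0],0],
    [[0,0,0],[0,0,0],0],
    [[0,0,0.5],[0,0,0],0],
    [[0,0,0.9],[0,0,0],0],
    [[0,0,0.9],[0,0,0],0],
    [[-0.2,-0.9,0],[0,0,0],0],
    [[-0.2,-0.9,0],[0,0,0],0],
    [[-0.2,-0.9,0],[0,0,0],0],
    [[-0.4,-0.9,0],[0,0,0],0],
    [[-0.4,-0.9,0],[0,0,0],0]
  ]
}}

```text
t: 28.8
ee_pos: [593.9, -324.2, 186.5]
orientation: [-3.125, -0.322, -0.0]
ft_force: [0.5, 0.5, 0.0]
gripper_width: 42.4
grasp_force: 0.0
```

Request:
{"op": "apply_moves", "data": {
  "targets": [
    [[-0.5,-0.8,0],[0,0,0],0],
    [[-0.6,-0.7,0],[0,0,0],0],
    [[-0.7,-0.6,0],[0,0,0],0],
    [[-0.7,-0.6,0],[0,0,0],0],
    [[-0.7,-0.6,0],[0,0,0],0],
    [[-0.7,-0.5,0],[0,0,0],0],
    [[0,0,0],[0,0,0],0],
    [[0,0,0],[0,0,0],0],
    [[0,0,0],[0,0,0],0]
  ]
}}

```text
t: 29.55
ee_pos: [439.0, -474.4, 186.7]
orientation: [-3.124, -0.321, -0.001]
ft_force: [-0.0, 1.8, -0.0]
gripper_width: 42.8
grasp_force: 0.0
```

```bash
python3 - <<'E'
from h import *
a=img('top');b=img('side');cv2.imwrite('pics/topF.png',a)
a=a[110:230,140:380];b=b[130:270,170:340]
a=cv2.resize(a,None,fx=1.9,fy=1.9,interpolation=2);b=cv2.resize(b,None,fx=2,fy=2,interpolation=2)
a=cv2.copyMakeBorder(a,0,b.shape[0]-a.shape[0],0,0,0)
cv2.imwrite('pics/ts8.png',np.hstack([a,b]))
h=cv2.cvtColor(cv2.imread('pics/topF.png'),cv2.COLOR_BGR2HSV)
M=((h[...,1]<60)&(h[...,2]>195)).astype(np.uint8)
for n,x,y in(("obl",308,138),("lob",166,185),("sq",230,148),("rnd",353,199)):
    m=np.zeros_like(M);m[y-19:y+19,x-15:x+15]=M[y-19:y+19,x-15:x+15]
    m=cv2.morphologyEx(m,cv2.MORPH_CLOSE,np.ones((7,7)))
    c=blob(m,x,y,20);print(n,rect(c,"top",86),cv2.minEnclosingCircle(plane("top",c,86)[:,:2].astype(np.float32)))
E
```

```text
obl [ 646.7 -143.6   94.5   52.9   11.7] ((646.7450561523438, -144.0836639404297), 51.46118927001953)
lob [501.5 299.5  65.7  65.8 -19.7] ((500.68316650390625, 299.0313720703125), 39.80699920654297)
sq [613.8 104.2  60.7  60.4  19.4] ((613.4749145507812, 104.09788513183594), 40.907955169677734)
rnd [ 460.9 -288.8   66.    69.7  -89.5] ((460.83599853515625, -288.6486511230469), 35.59890365600586)
```

View pics/ts8.png

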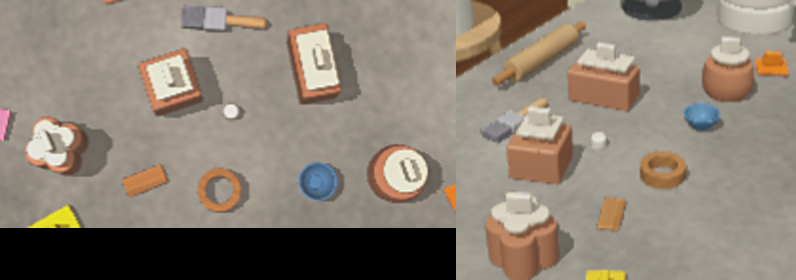

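All four lids sit flat on their matching jars and line up with them: oblong at top crop (318,58), square at (170,80), lobed at (53,145), round at (405,170).

```bash
python3 -c "
from rig import bot
print(bot.sign_off())"
```

```text
the job is handed in; nothing more can be done
None
```

All four lids are on their matching jars, seated on the rims and turned to line up within about 1°. They sit within about 4 mm of the jar centres, and the job was handed in at about 30 s of the 131 s allowed.

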